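# Pack the sealed reagents into the carry tray

### The arm

A 6-joint arm with a two-finger parallel gripper is mounted at the origin on the work surface. World frame = base frame: x ahead of the robot, y to its left, z up, the work surface at z = 0. Lengths are in m, angles in degrees, forces in N, time in s.
With the tool pointing down it reaches from about 0.35 to 1 m from the base axis. Payload 7.1 kg.
Tool frame: the origin (TCP) lies on the centre line of the jaws, within the pads' length; the fingertips stand 22 mm ahead of it and the grasp point (between the pads) lies 3 mm ahead of it; y points along the fingers, z is the direction in which the jaws open and shut, and the axes are right-handed (so a half turn about y gives the same grasp; the last joint's range is limited). The gripper opens to 85 mm and grips with 20 to 120 N. Pads are 22 mm wide; open, the fingers measure 114 mm over their backs; the gripper's body (76 mm by 85 mm) begins 54 mm behind the grasp point. The pads swing forward as they close: fully open they stand 13 mm farther back than shut.
Start: joints at [70.245, 24.242, 93.386, -0, 62.372, -1.089], TCP at [0.2, 0.592, 0.253] pointing down, gripper open.
Joint ranges: [-172.04, 172.04], [-51.8, 120.97], [4.93, 147.93], [-75.15, 255.16], [6.16, 154.13], [-145.62, 145.62]. Speed limits (degrees/s): [136.94, 136.94, 172.46, 180, 180, 180].

### API

Orientations are given as [roll, pitch, yaw] about the fixed x, y, z axes, in that order (R = Rz(yaw) Ry(pitch) Rx(roll)).
In Python, from bench import env gives the robot as it stands. The module is installed in compiled form; this text tells all that it offers.
- The arm moves only by the shell command python3 -m handwheel 'ROWS' [FORCE]. ROWS is JSON, a list of rows, each a list of 7 numbers: the shift along the tool's x, y, z in m, then the turn, a rotation vector about the tool's x, y, z in rad, then the finger opening in m, from 0 to 0.0854. In form: [[dx, dy, dz, wx, wy, wz, grip], ...]. A call has 1 to 8 rows; each row shifts and turns the commanded pose from where the row before left it, along the tool's axes as they then stand; what a row does not reach is not made up. A row lasts 1/10 s, in which the tool goes at most 50 mm and 8.59 degrees, less where a joint would pass 70% of its speed; a pose out of reach is approached as far as the arm can. A call with a gripper value outside its range is refused whole. The fingers move at their own pace and stop on an object; FORCE is the grip in N (left out, the last holds). Time passes only in rows, so rows that do not move let the fingers close. It gives the time, the measured TCP pose, the force and the opening at its end, in the units of the state.
- env.get_state(): the state, without advancing time (a new reading comes with each control period).
- env.capture(name): name is "scene" or "top"; returns a dict with "image" (480x640x3 uint8, red, green, blue), "range_z" (480x640 float32, m along the optical axis (not along the pixel's ray), 0 where there is no reading), "fx", "fy", "cx", "cy" (pixels), "dist" ([k1, k2, p1, p2, k3] as OpenCV has them; the pictures are not rectified), "position" and "rotation" of the camera in the world. Camera axes: x right, y down, z forward; pixel columns grow to the right and rows downward; lengths in m; the calibration is good to about 2 mm. A picture is of the moment at which its call begins.
- env.sign_off(): hands the job in, once; it reports no verdict.
The state is a dict: "time_s": time; "qpos": joint angles; "qvel": joint speeds; "joint_efforts": joint torques, N m; "tool_pos": TCP position; "orientation": TCP orientation; "wrist_force": force on the tool from outside, world axes, zero at the start; "torque": the same for the moment, N m; "gripper_width": finger opening in m.
Only numpy, scipy, OpenCV 4.12 (cv2) and the standard library are available. Lean on these libraries where they do the work, as an engineer would, in place of code of your own. Each camera call takes 0.05 s, during which the arm holds its last target.

### The job

Pack the blue carry tray for the next run: stand the capped jar, the capped bottle, the capped vial and the small cardboard carton upright, each in the grey insert whose recess matches it in shape and size, resting on the recess floor. Set them down rather than dropping them. The uncapped jar and the uncapped vial do not belong: leave them standing where they are.

Things in the scene. Friction and masses are not known exactly. Their poses are not given: they have to be found in the camera images.
- jar_mid (a point): capped jar: wide amber glass jar with a black ribbed screw cap of the same diameter, 56 mm diameter, 60 mm high with cap, straight-sided, about 160 g. Stands upright on the table (height 0) at the start. The point is its centre, half-way up; z is up along its axis
- bottle_mid (a point): capped bottle: amber glass bottle with a paper label, body 40 mm diameter and straight up to 50 mm, then a shoulder and a black screw cap of 30 mm diameter; 70 mm high in all, about 90 g. Stands upright on the table (height 0) at the start. The point is its centre, half-way up; z is up along its axis
- vial_mid (a point): capped vial: slim amber glass vial with a black screw cap of the same diameter, 26 mm diameter, 62 mm high, straight-sided, about 40 g. Stands upright on the table (height 0) at the start. The point is its centre, half-way up; z is up along its axis
- carton_mid (a point): small closed brown cardboard carton with a paper band, 56 mm (its x) by 36 mm (its y), 60 mm high, about 60 g, rigid; at any yaw. Stands upright on the table (height 0) at the start. The point is its centre, half-way up; z is up along its axis
- open_jar_mid (a point): uncapped, empty amber jar, a look-alike to leave alone: 56 mm diameter, 42 mm high, open mouth with no cap. Stands upright on the table (height 0) at the start. The point is its centre, half-way up; z is up along its axis
- open_vial_mid (a point): uncapped, empty amber vial, a look-alike to leave alone: 26 mm diameter, 48 mm high, open mouth with no cap. Stands upright on the table (height 0) at the start. The point is its centre, half-way up; z is up along its axis
- jar_recess (a point): centre of the floor of the recess with the largest round opening, 76 mm in diameter, in one of four square grey inserts (88 x 88 x 18 mm), which stand two by two, 90 mm apart, in a fixed shallow blue tray (190 x 190 mm, rim 20 mm above the table, parallel to the inserts). The recess is 12 mm deep with a dark rubber floor, its floor 10 mm and the insert's top 22 mm above the table; it belongs to the capped jar. z is up
- bottle_recess (a point): centre of the floor of the recess with the middle-sized round opening, 60 mm in diameter, in one of four square grey inserts (88 x 88 x 18 mm), which stand two by two, 90 mm apart, in a fixed shallow blue tray (190 x 190 mm, rim 20 mm above the table, parallel to the inserts). The recess is 12 mm deep with a dark rubber floor, its floor 10 mm and the insert's top 22 mm above the table; it belongs to the capped bottle. z is up
- vial_recess (a point): centre of the floor of the recess with the smallest round opening, 46 mm in diameter, in one of four square grey inserts (88 x 88 x 18 mm), which stand two by two, 90 mm apart, in a fixed shallow blue tray (190 x 190 mm, rim 20 mm above the table, parallel to the inserts). The recess is 12 mm deep with a dark rubber floor, its floor 10 mm and the insert's top 22 mm above the table; it belongs to the capped vial. z is up
- carton_recess (a point): centre of the floor of the recess with the oblong opening, 76 mm along its x by 56 mm along its y, in one of four square grey inserts (88 x 88 x 18 mm), which stand two by two, 90 mm apart, in a fixed shallow blue tray (190 x 190 mm, rim 20 mm above the table, parallel to the inserts). The recess is 12 mm deep with a dark rubber floor, its floor 10 mm and the insert's top 22 mm above the table; it belongs to the carton, long side along long side. z is up
Things that resemble listed ones, but are neither listed nor needed, are in the scene too. What is shaped like the part that bears jar_mid but turquoise is not meant. What is shaped like the part that bears carton_mid but turquoise is not meant.

How it is judged:
By the outcome, as a careful person would: the job done as asked, in the order asked, and still so for the second after the job is handed in, with the robot touching nothing.
It also fails if it takes over 109 s, if anything falls off the work surface, if the arm or the gripper's body presses on something with over 40 N, if the wrist force passes 120 N, or if a joint passes its speed limit or range.

## Working session

There is one attempt and no reset: what is moved stays moved. The work goes in short steps, Python scripts to look and compute and a shell command to move; the robot and the scene stay as the last step left them, time stands still between calls to the robot, and variables do not carry over. Pictures are saved under pics/ and viewed, and the job is handed in when it is done.

```bash
mkdir -p pics
python3 - <<'E'
from bench import env
import cv2,pickle
s=env.get_state();print(s)
for n in("scene","top"):
    c=env.capture(n);pickle.dump(c,open(f"{n}.pkl","wb"))
    cv2.imwrite(f"pics/{n}0.png",c["image"][:,:,::-1])
    print(n,c["fx"],c["fy"],c["cx"],c["cy"],c["dist"],c["position"],c["rotation"])
E
```

```text
{'time_s': 0.0, 'qpos': array([ 7.02441604e+01,  2.42855557e+01,  9.34316742e+01, -8.40487997e-04,
        6.23722737e+01, -1.08836332e+00]), 'qvel': array([ 0.00084843, -0.0666085 ,  0.07869357,  0.02388719, -0.01032313,
        0.08474862]), 'joint_efforts': array([ 2.21563168e-03, -5.57365608e+01, -2.81758493e+01,  2.11521692e-04,
        7.23183839e-03, -9.56193162e-06]), 'tool_pos': array([0.19984952, 0.59164375, 0.25253175]), 'orientation': array([-9.00895016e+01,  9.56154226e-04, -1.86670866e+01]), 'wrist_force': array([ 0.08644442, -0.33980001,  0.03800392]), 'torque': array([-0.02755896,  0.04957295, -0.03199592]), 'gripper_width': 0.08509227593659709}
scene 560.0888708160666 560.0888708160666 318.1002041480106 236.96604838785902 [0.01120912 0.         0.         0.         0.        ] [ 0.98701149 -0.57593263  1.11517041] [-143.00405792   -0.67679216   40.41376709]
top 519.0850113712753 519.0850113712753 316.5784984289649 241.68457439639698 [-0.11735579  0.          0.          0.          0.        ] [0.39494027 0.04917973 1.22326199] [-175.43373474   -1.62484108  -88.60563311]
```

View pics/scene0.png

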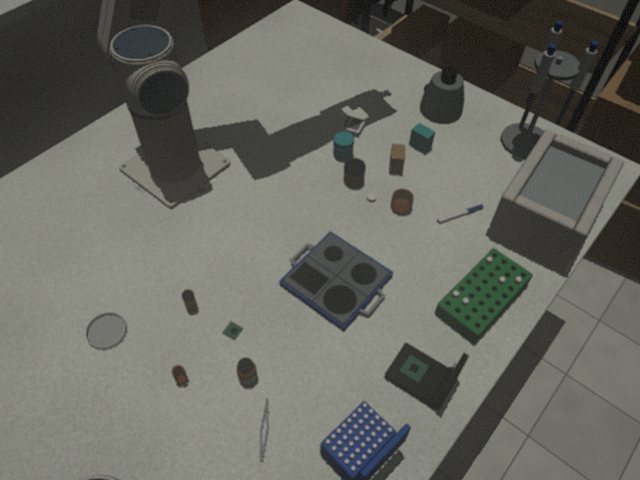

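View pics/top0.png

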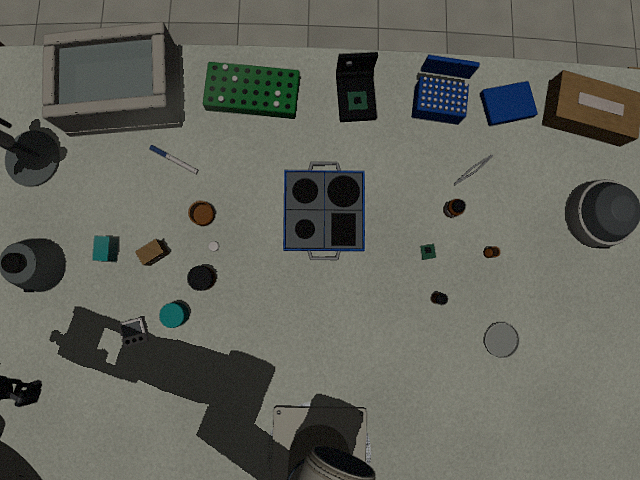

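The top view (camera x is ahead/up, y to the left) shows the tray at (325,210), with recesses bottle (305,191), jar (344,191), vial (305,229) and oblong (343,230). The capped jar is at (202,277), the carton at (151,252), the bottle at (455,208) and the capped vial at (439,298). The open jar (202,213) and the open vial (491,252) stay.

```bash
cat > h.py <<'E'
import numpy as np,cv2,pickle
from scipy.spatial.transform import Rotation as R
def K(c): return np.array([[c["fx"],0,c["cx"]],[0,c["fy"],c["cy"]],[0,0,1]])
def plane(c,uv,z):
    p=cv2.undistortPoints(np.array(uv,float).reshape(-1,1,2),K(c),np.array(c["dist"])).reshape(-1,2)
    M=R.from_euler("xyz",c["rotation"],degrees=True).as_matrix() if np.shape(c["rotation"])==(3,) else np.array(c["rotation"])
    d=np.c_[p,np.ones(len(p))]@M.T; o=np.array(c["position"])
    z=np.asarray(z)
    return o+d*((z-o[2])/d[:,2])[:,None]
def cloud(c):
    h,w=c["range_z"].shape
    uv=np.stack(np.meshgrid(np.arange(w),np.arange(h)),-1).reshape(-1,2).astype(float)
    p=cv2.undistortPoints(uv.reshape(-1,1,2),K(c),np.array(c["dist"])).reshape(-1,2)
    M=R.from_euler("xyz",c["rotation"],degrees=True).as_matrix()
    d=np.c_[p,np.ones(len(p))]@M.T
    return (np.array(c["position"])+d*c["range_z"].reshape(-1,1)).reshape(h,w,3)
E
cat > m.py <<'E'
from h import *
for n in("top","scene"):
    c=pickle.load(open(n+".pkl","rb"));P=cloud(c);ok=c["range_z"]>0
    ws=(P[...,0]>.2)&(P[...,0]<.75)&(abs(P[...,1])<.5)&ok
    tab=ws&(abs(P[...,2])<.015);A=np.c_[P[tab][:,:2],np.ones(tab.sum())]
    print(n,"table plane",np.linalg.lstsq(A,P[tab][:,2],rcond=None)[0])
    m=(ws&(P[...,2]>.03)&(P[...,2]<.12)).astype(np.uint8)
    k,l,st,ce=cv2.connectedComponentsWithStats(m)
    for i in range(1,k):
        if st[i,4]<40: continue
        q=P[l==i];zt=np.percentile(q[:,2],95);t=q[q[:,2]>zt-.012]
        print(i,st[i],"zt %.3f"%zt,"ctr",np.round((t.min(0)+t.max(0))/2,3)[:2],"mean",t.mean(0).round(3)[:2],"ext",np.ptp(t,axis=0).round(3)[:2],c["image"][l==i].mean(0).round())
c=pickle.load(open("top.pkl","rb"))
cv2.imwrite("pics/a.png",cv2.convertScaleAbs(cv2.resize(c["image"][140:360,90:350,::-1],None,fx=3,fy=2.7,interpolation=cv2.INTER_CUBIC),alpha=1.6))
cv2.imwrite("pics/b.png",cv2.convertScaleAbs(cv2.resize(c["image"][160:360,270:520,::-1],None,fx=3,fy=3,interpolation=cv2.INTER_CUBIC),alpha=1.6))
E
python3 m.py
```

```text
top table plane [ 1.27952961e-03  3.12966843e-05 -5.42971488e-04]
6 [446 199  20  17 261] zt 0.072 ctr [ 0.581 -0.304] mean [ 0.579 -0.304] ext [0.027 0.03 ] [29. 20. 14.]
7 [188 200  26  25 172] zt 0.045 ctr [0.552 0.287] mean [0.552 0.287] ext [0.056 0.057] [71. 47. 25.]
8 [103 236  11  26 215] zt 0.062 ctr [0.461 0.495] mean [0.462 0.494] ext [0.057 0.011] [25. 58. 55.]
9 [135 239  32  27 492] zt 0.063 ctr [0.457 0.395] mean [0.457 0.395] ext [0.057 0.066] [76. 59. 38.]
11 [487 246  13  12  90] zt 0.050 ctr [ 0.478 -0.396] mean [ 0.478 -0.396] ext [0.026 0.025] [55. 33. 15.]
12 [187 265  27  26 544] zt 0.063 ctr [0.401 0.278] mean [0.401 0.279] ext [0.056 0.058] [19. 19. 19.]
13 [433 293  15  12 141] zt 0.065 ctr [ 0.367 -0.267] mean [ 0.366 -0.267] ext [0.025 0.026] [19. 18. 16.]
14 [159 303  27  25 541] zt 0.063 ctr [0.316 0.34 ] mean [0.316 0.339] ext [0.054 0.055] [19. 86. 83.]
scene table plane [-2.49011877e-05  2.39195261e-03  1.17555183e-03]
1 [410 127  20  20 201] zt 0.063 ctr [0.462 0.493] mean [0.462 0.493] ext [0.055 0.014] [49. 67. 63.]
2 [334 131  21  23 392] zt 0.065 ctr [0.316 0.339] mean [0.318 0.338] ext [0.058 0.058] [55. 84. 80.]
3 [390 143  16  24 321] zt 0.064 ctr [0.455 0.396] mean [0.458 0.395] ext [0.061 0.066] [91. 81. 67.]
4 [344 157  22  24 424] zt 0.064 ctr [0.402 0.28 ] mean [0.403 0.277] ext [0.057 0.062] [54. 54. 50.]
5 [392 188  22  20 208] zt 0.046 ctr [0.552 0.287] mean [0.551 0.287] ext [0.057 0.059] [83. 72. 61.]
7 [181 290  15  17 200] zt 0.064 ctr [ 0.369 -0.27 ] mean [ 0.37  -0.271] ext [0.029 0.028] [67. 66. 61.]
8 [237 358  20  24 390] zt 0.072 ctr [ 0.582 -0.305] mean [ 0.583 -0.306] ext [0.03 0.03] [64. 60. 55.]
9 [171 365  14  16 135] zt 0.050 ctr [ 0.479 -0.399] mean [ 0.479 -0.399] ext [0.025 0.024] [77. 67. 57.]
```

View pics/b.png

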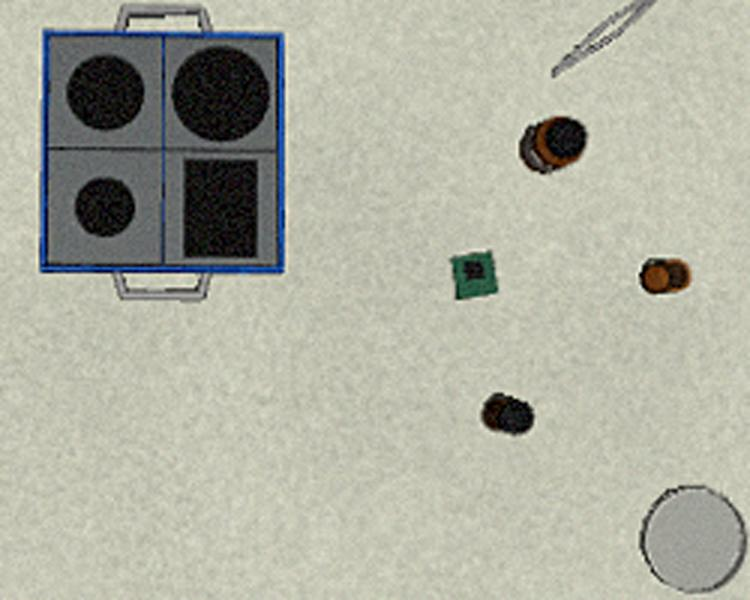

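View pics/a.png

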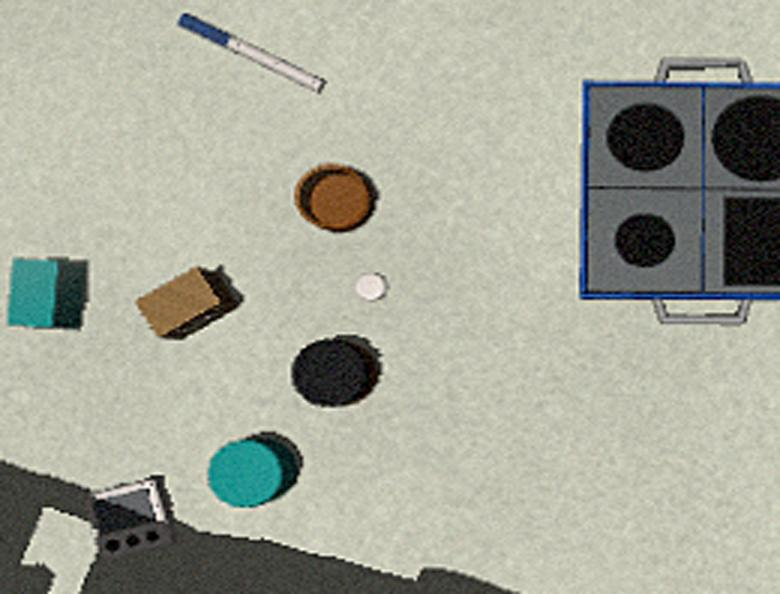

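Enlarged, the views confirm the identities; the carton's top face is at about (200,300) in the left crop. Next come the tray pose and the carton yaw.

```bash
cat > t.py <<'E'
from h import *
for n in("top","scene"):
    c=pickle.load(open(n+".pkl","rb"));P=cloud(c)
    hsv=cv2.cvtColor(c["image"],cv2.COLOR_RGB2HSV)
    reg=(P[...,0]>.42)&(P[...,0]<.68)&(abs(P[...,1])<.16)
    blue=(cv2.inRange(hsv,(100,110,25),(130,255,255))>0)&reg
    pts=np.argwhere(blue)[:,::-1]
    W=plane(c,pts,.02)[:,:2].astype(np.float32)
    r=cv2.minAreaRect(W);print(n,"tray",r)
    g=cv2.cvtColor(c["image"],cv2.COLOR_RGB2GRAY)
    hull=cv2.boxPoints((r[0],(r[1][0]-.012,r[1][1]-.012),r[2]))
    WP=plane(c,np.stack(np.meshgrid(range(640),range(480)),-1).reshape(-1,2),.022)[:,:2].reshape(480,640,2)
    ins=np.array([[cv2.pointPolygonTest(hull,tuple(map(float,WP[v,u])),False)>0 if reg[v,u] else False for u in range(640)] for v in range(480)])
    th,_=cv2.threshold(g[ins].reshape(-1,1),0,255,cv2.THRESH_OTSU)
    d=(ins&(g<th)).astype(np.uint8);d=cv2.morphologyEx(d,cv2.MORPH_OPEN,np.ones((3,3),np.uint8))
    k,l,st,ce=cv2.connectedComponentsWithStats(d)
    for i in range(1,k):
        if st[i,4]<60: continue
        w=WP[l==i].astype(np.float32);rr=cv2.minAreaRect(w)
        print("  hole",ce[i].round(),"mean",w.mean(0).round(4),"rect",np.round(rr[0],4),np.round(rr[1],4),round(rr[2],1))
    # carton
    z=P[...,2];m=(abs(P[...,0]-.457)<.06)&(abs(P[...,1]-.395)<.055)&(z>.05)&(z<.08)
    q=plane(c,np.argwhere(m)[:,::-1],.06)[:,:2].astype(np.float32);print("  carton",cv2.minAreaRect(q), q.mean(0))
E
python3 t.py
```

```text
top tray ((0.5667492151260376, 0.0022282227873802185), (0.18948835134506226, 0.18895751237869263), 0.9354981780052185)
  hole [343. 191.] mean [ 0.6128 -0.0418] rect [ 0.6128 -0.0418] [0.0714 0.0755] 1.7
  hole [305. 191.] mean [0.6112 0.0483] rect [0.6113 0.0486] [0.0546 0.0586] 1.6
  hole [343. 229.] mean [ 0.5228 -0.0435] rect [ 0.5232 -0.0435] [0.0753 0.0563] 1.3
  hole [305. 229.] mean [0.5211 0.0462] rect [0.5206 0.0462] [0.0421 0.0442] 1.6
  carton ((0.45654958486557007, 0.3946874141693115), (0.03883122280240059, 0.058392226696014404), 32.484432220458984) [0.45680463 0.39476925]
scene tray ((0.6163492202758789, -0.04364219307899475), (0.2580091953277588, 0.12809355556964874), 46.99788284301758)
  hole [339. 296.] mean [ 0.6069 -0.0362] rect [ 0.6161 -0.0438] [0.2453 0.1158] 47.1
  carton ((0.4583914279937744, 0.39351600408554077), (0.03669820353388786, 0.067252516746521), 32.300506591796875) [0.45822683 0.39386064]
```

```bash
python3 -m handwheel '[[0,0,0,0,-0.109,0,0.085],[0,0,0,0,-0.109,0,0.085],[0,0,0,0,-0.108,0,0.085],[0.02,0,-0.03,0,0,0,0.085],[0.025,0,-0.038,0,0,0,0.085],[0.025,0,-0.038,0,0,0,0.085],[0.025,0,-0.038,0,0,0,0.085],[0.02,0,-0.03,0,0,0,0.085]]' 40
```

```text
time_s: 0.9
tool_pos: [0.3157, 0.4159, 0.253]
orientation: [-90.1, 0.0, -0.0]
wrist_force: [0.4, 0.4, 0.4]
gripper_width: 0.0851
```

```bash
python3 -m handwheel '[[0.022,0,-0.035,0,0,0,0.085],[0.025,0,-0.04,0,0,0,0.085],[0.022,0,-0.035,0,0,0,0.085],[0.016,0,-0.026,0,0,0,0.085],[0,0.03,0,0,0,0,0.085],[0,0.045,0,0,0,0,0.085],[0,0.035,0,0,0,0,0.085],[0,0,0,0,0,0,0.085]]' 40
```

```text
time_s: 1.7
tool_pos: [0.3973, 0.2801, 0.1394]
orientation: [-90.3, 0.4, -0.0]
wrist_force: [0.1, -0.5, 0.2]
gripper_width: 0.0851
```

```bash
cat > look.py <<'E'
import sys
from h import *
from bench import env
n,name,u0,v0,u1,v1,f=sys.argv[1],sys.argv[2],*map(int,sys.argv[3:])
c=env.capture(n);pickle.dump(c,open(f"{name}.pkl","wb"))
cv2.imwrite(f"pics/{name}.png",cv2.convertScaleAbs(cv2.resize(c["image"][v0:v1,u0:u1,::-1],None,fx=f,fy=f,interpolation=cv2.INTER_CUBIC),alpha=1.5))
s=env.get_state();print(s["tool_pos"].round(4),s["qpos"].round(1))
E
python3 look.py scene j1 280 80 440 220 4
```

```text
[0.3987 0.2812 0.1417] [ 33.8  22.9 114.7   0.   42.7 -56.2]
```

View pics/j1.png

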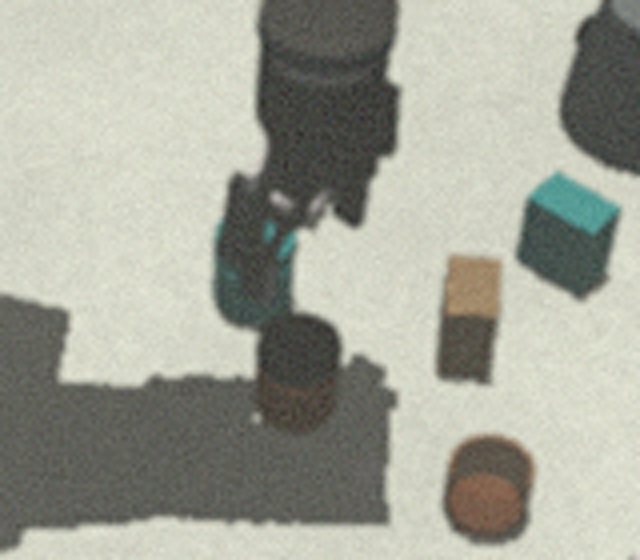

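The gripper hovers above and beside the jar (the jar cap is at crop (300,350)); some rows were truncated, so I correct by the measured pose and go down.

```bash
python3 -m handwheel '[[0.003,0,-0.003,0,0,0,0.085],[0,0,0,0,0,0,0.085]]' 40
```

```text
time_s: 1.95
tool_pos: [0.4045, 0.2798, 0.1452]
orientation: [-89.9, -0.2, 0.0]
wrist_force: [-0.0, -0.6, 0.8]
gripper_width: 0.085
```

```bash
python3 -m handwheel '[[0,0.015,0,0,0,0,0.085],[0,0.025,0,0,0,0,0.085],[0,0.025,0,0,0,0,0.085],[0,0.015,0,0,0,0,0.085],[0,0.008,0,0,0,0,0.085],[0,0.006,0,0,0,0,0.085],[0,0,0,0,0,0,0.085],[0,0,0,0,0,0,0.085]]' 40
```

```text
time_s: 2.75
tool_pos: [0.4036, 0.2795, 0.0501]
orientation: [-90.0, -0.1, 0.0]
wrist_force: [-0.6, -0.2, 0.4]
gripper_width: 0.0851
```

```bash
python3 look.py scene j2 280 80 440 220 4
```

```text
[0.4036 0.2795 0.0501] [ 33.3  33.  116.   -0.   30.9 -56.7]
```

View pics/j2.png

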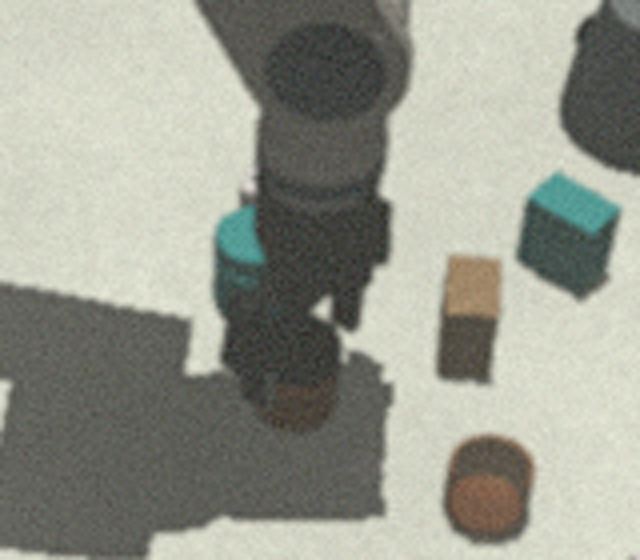

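The fingers straddle the jar on both sides of its cap, at crop (240,380) and (345,310). Down a few mm more and close.

```bash
python3 -m handwheel '[[-0.001,0.004,-0.001,0,0,0,0.085],[0,0,0,0,0,0,0.07],[0,0,0,0,0,0,0.05],[0,0,0,0,0,0,0.045],[0,0,0,0,0,0,0.045],[0,0,0,0,0,0,0.045],[0,0,0,0,0,0,0.045],[0,0,0,0,0,0,0.045]]' 50
```

```text
time_s: 3.6
tool_pos: [0.4021, 0.2782, 0.0457]
orientation: [-90.0, -0.0, 0.0]
wrist_force: [-0.9, -0.8, 5.8]
gripper_width: 0.0548
```

```bash
python3 -m handwheel '[[0,-0.008,0,0,0,0,0.045],[0,-0.015,0,0,0,0,0.045],[0,-0.025,0,0,0,0,0.045],[0,-0.025,0,0,0,0,0.045],[0,-0.025,0,0,0,0,0.045],[0,-0.015,0,0,0,0,0.045],[0.015,0,-0.02,0,0,0,0.045],[0.02,0,-0.035,0,0,0,0.045]]'
```

```text
time_s: 4.4
tool_pos: [0.4376, 0.224, 0.1596]
orientation: [-89.9, -0.1, 0.2]
wrist_force: [0.5, 0.4, -0.8]
gripper_width: 0.0548
```

```bash
python3 -m handwheel '[[0.027,0,-0.04,0,0,0,0.045],[0.027,0,-0.04,0,0,0,0.045],[0.027,0,-0.04,0,0,0,0.045],[0.027,0,-0.04,0,0,0,0.045],[0.025,0,-0.038,0,0,0,0.045],[0.02,0,-0.033,0,0,0,0.045],[0.015,0,-0.023,0,0,0,0.045],[0.008,0,-0.0115,0,0,0,0.045]]'
```

```text
time_s: 5.2
tool_pos: [0.6141, -0.0445, 0.1586]
orientation: [-90.0, -0.0, -0.1]
wrist_force: [0.2, 0.5, -1.7]
gripper_width: 0.0549
```

```bash
python3 -m handwheel '[[0,0,0,0,0,0,0.045],[0,0.02,0,0,0,0,0.045],[0,0.03,0,0,0,0,0.045],[0,0.02,0,0,0,0,0.045],[0,0.008,0,0,0,0,0.045],[0,0,0,0,0,0,0.045],[0,0,0,0,0,0,0.045]]'
```

```text
time_s: 5.9
tool_pos: [0.6134, -0.0416, 0.0811]
orientation: [-90.0, -0.0, 0.1]
wrist_force: [0.2, 0.8, 0.4]
gripper_width: 0.055
```

```bash
python3 look.py scene j3 240 180 440 340 4; python3 look.py top j4 240 130 400 270 4
```

```text
[ 0.6138 -0.0418  0.0815] [ -5.   36.6  99.7   0.   43.6 -95.1]
[ 0.6139 -0.042   0.0816] [ -5.   36.6  99.7   0.   43.6 -95.1]
```

View pics/j3.png

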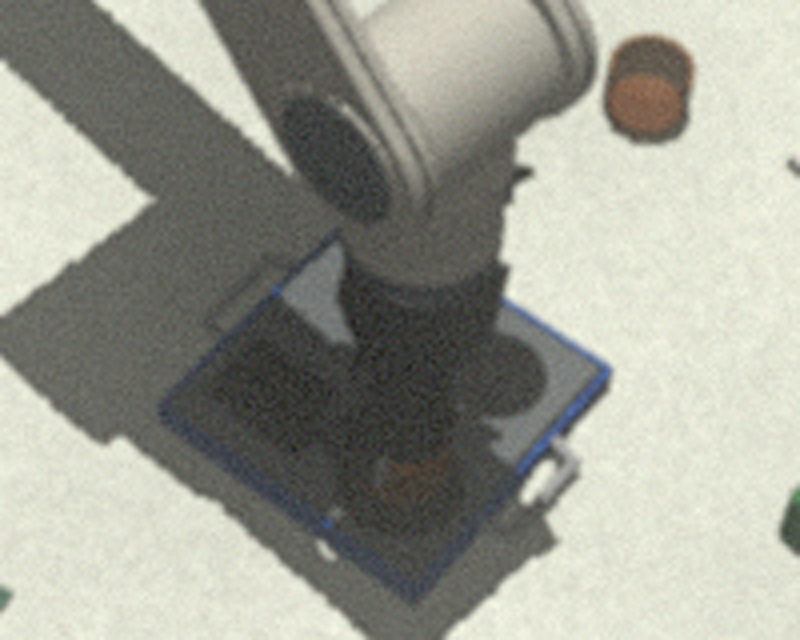

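View pics/j4.png

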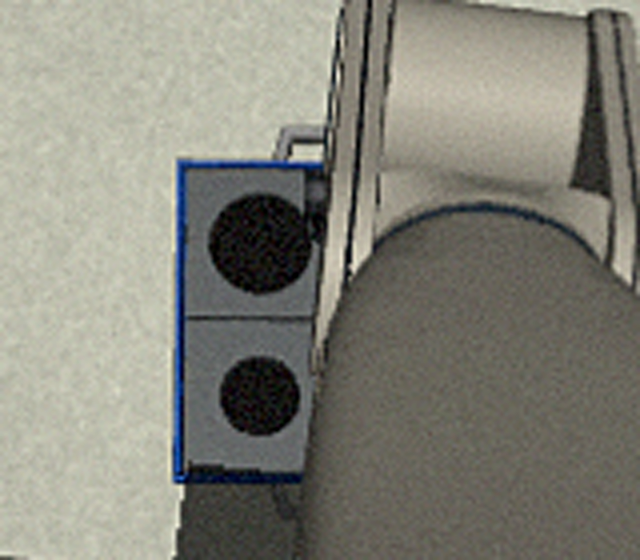

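The jar hangs over the jar recess (crop (415,480) in the scene view); the bottle and vial recesses are clear. Lowering to contact.

```bash
python3 -m handwheel '[[0,0.008,0,0,0,0,0.045],[0,0.008,0,0,0,0,0.045],[0,0.004,0,0,0,0,0.045],[0,0.003,0,0,0,0,0.045],[0,0.002,0,0,0,0,0.045],[0,0,0,0,0,0,0.045]]'
```

```text
time_s: 6.6
tool_pos: [0.6128, -0.0423, 0.0557]
orientation: [-90.0, 0.1, 0.0]
wrist_force: [-3.1, 0.4, 5.9]
gripper_width: 0.0555
```

```bash
python3 -m handwheel '[[0,0,0,0,0,0,0.058],[0,0,0,0,0,0,0.062],[0,0,0,0,0,0,0.07],[0,0,0,0,0,0,0.08],[0,0,0,0,0,0,0.08],[0,-0.01,0,0,0,0,0.08],[0,-0.025,0,0,0,0,0.08],[0,-0.03,0,0,0,0,0.08]]'
```

```text
time_s: 7.4
tool_pos: [0.6124, -0.0422, 0.1206]
orientation: [-90.0, 0.1, 0.0]
wrist_force: [0.6, 0.1, 0.1]
gripper_width: 0.08
```

```bash
python3 -m handwheel '[[-0.003,-0.01,-0.02,0,0,0,0.07],[-0.005,-0.01,-0.035,0,0,0,0.07],[-0.005,0,-0.045,0,0,0,0.07],[-0.005,0,-0.045,0,0,0,0.07],[-0.005,0,-0.045,0,0,0,0.07],[-0.005,0,-0.038,0,0,0,0.07],[-0.0025,0,-0.024,0,0,0,0.07],[-0.001,0,-0.01,0,0,0,0.07]]'
```

```text
time_s: 8.2
tool_pos: [0.5813, -0.3068, 0.1411]
orientation: [-90.0, -0.1, -0.1]
wrist_force: [0.2, 0.1, -0.2]
gripper_width: 0.0703
```

```bash
python3 -m handwheel '[[0,0,0,0,0,0,0.07],[0,0.015,0,0,0,0,0.07],[0,0.02,0,0,0,0,0.07],[0,0,0,0,0,0,0.07],[0,0,0,0,0,0,0.07]]'; python3 look.py scene k1 130 280 330 430 4;python3 look.py top k2 240 130 500 330 3
```

```text
time_s: 8.7
tool_pos: [0.5815, -0.3027, 0.1045]
orientation: [-89.9, 0.1, 0.1]
wrist_force: [-0.1, -0.2, 0.5]
gripper_width: 0.07
[ 0.582  -0.3033  0.1053] [ -28.6   37.3   93.7    0.    49.1 -118.7]
[ 0.5823 -0.3036  0.1057] [ -28.6   37.2   93.7    0.    49.1 -118.7]
```

View pics/k1.png

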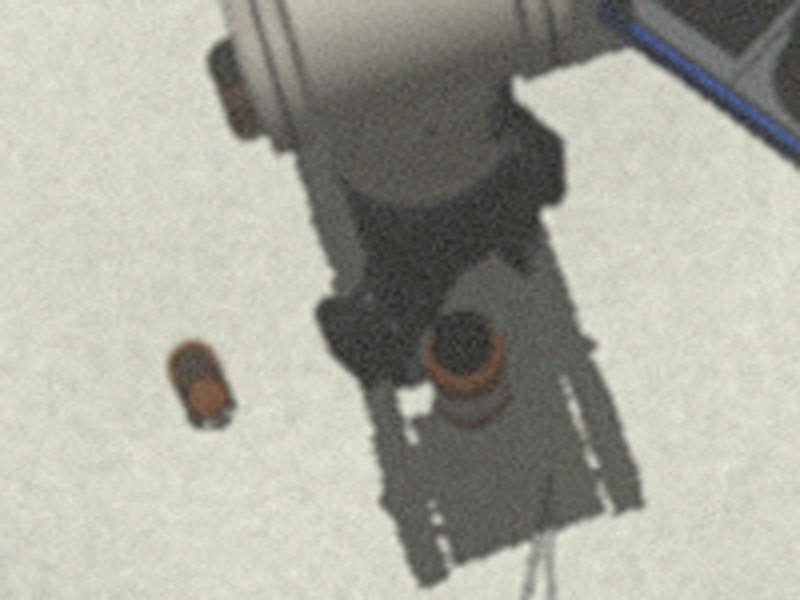

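View pics/k2.png

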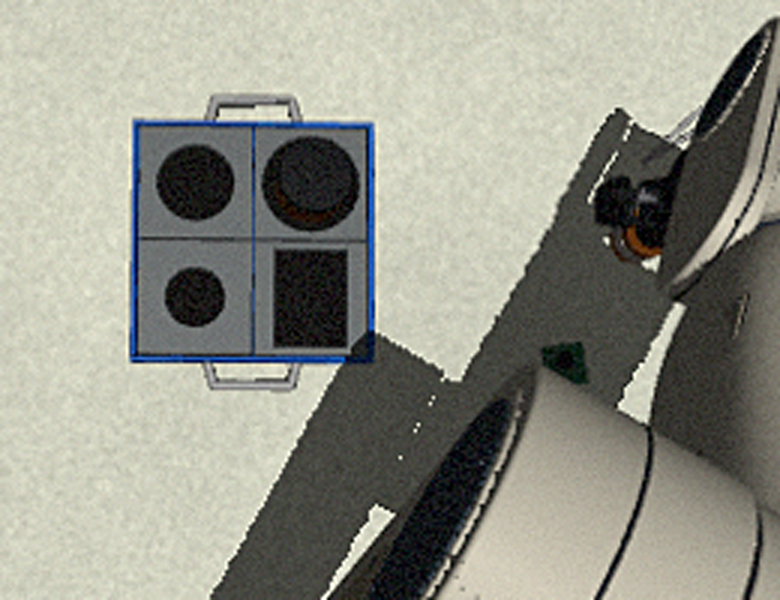

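The jar stands upright in its recess (top crop (310,180)), and the fingers straddle the bottle. Going down.

```bash
python3 -m handwheel '[[0,0.015,-0.001,0,0,0,0.07],[0,0.02,0,0,0,0,0.07],[0,0.014,0,0,0,0,0.07],[0,0.008,0,0,0,0,0.07],[0,0.005,0,0,0,0,0.07],[0,0,0,0,0,0,0.07],[0,0,0,0,0,0,0.07]]'; python3 look.py scene k3 130 280 330 430 4
```

```text
time_s: 9.5
tool_pos: [0.5821, -0.3055, 0.0437]
orientation: [-90.0, -0.0, 0.0]
wrist_force: [-0.3, -0.3, 0.0]
gripper_width: 0.0705
[ 0.5821 -0.3056  0.0439] [ -28.7   42.4   94.1   -0.    43.4 -118.7]
```

View pics/k3.png

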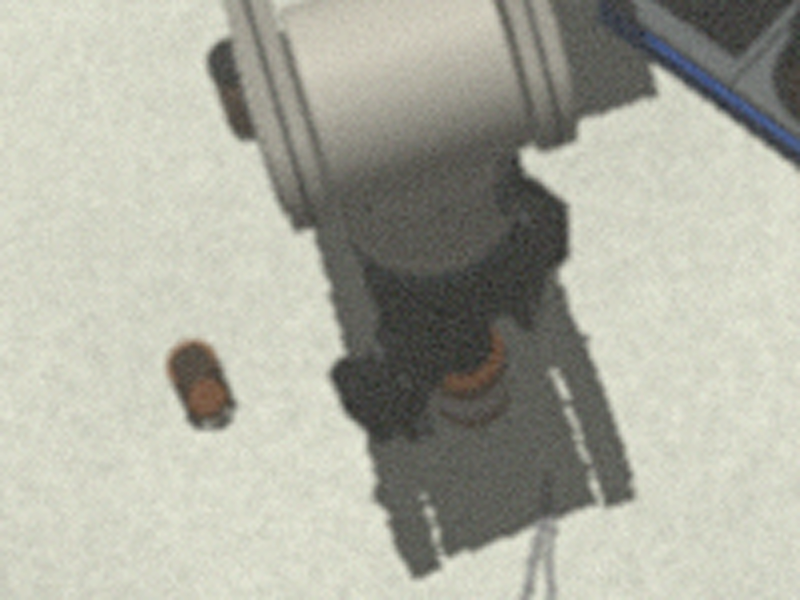

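The fingers are alongside the bottle (crop (390,390); bottle at (470,380)). Closing.

```bash
python3 -m handwheel '[[0,0,0,0,0,0,0.055],[0,0,0,0,0,0,0.04],[0,0,0,0,0,0,0.03],[0,0,0,0,0,0,0.03],[0,0,0,0,0,0,0.03],[0,0,0,0,0,0,0.03]]' 40
```

```text
time_s: 10.15
tool_pos: [0.5822, -0.3055, 0.0441]
orientation: [-90.0, -0.1, 0.0]
wrist_force: [-1.2, 1.1, 5.9]
gripper_width: 0.0389
```

```bash
python3 -m handwheel '[[0,-0.008,0,0,0,0,0.03],[0,-0.015,0,0,0,0,0.03],[0,-0.025,0,0,0,0,0.03],[0,-0.03,0,0,0,0,0.03],[0,-0.025,0,0,0,0,0.03],[0,-0.015,0.02,0,0,0,0.03],[0.002,0,0.03,0,0,0,0.03],[0.004,0,0.04,0,0,0,0.03]]'
```

```text
time_s: 10.95
tool_pos: [0.588, -0.2158, 0.1633]
orientation: [-90.1, -0.1, -0.1]
wrist_force: [0.8, 0.4, -0.8]
gripper_width: 0.0384
```

```bash
python3 -m handwheel '[[0.004,0,0.045,0,0,0,0.03],[0.004,0,0.045,0,0,0,0.03],[0.004,0,0.045,0,0,0,0.03],[0.004,0,0.045,0,0,0,0.03],[0.004,0,0.04,0,0,0,0.03],[0.003,0,0.025,0,0,0,0.03],[0.001,0,0.0155,0,0,0,0.03],[0,0,0.002,0,0,0,0.03]]'
```

```text
time_s: 11.75
tool_pos: [0.6117, 0.0486, 0.162]
orientation: [-90.0, -0.0, 0.1]
wrist_force: [-1.4, 0.5, -0.6]
gripper_width: 0.0383
```

```bash
python3 -m handwheel '[[0,0,0,0,0,0,0.03],[0,0,0,0,0,0,0.03],[0,0.015,0,0,0,0,0.03],[0,0.025,0,0,0,0,0.03],[0,0.025,0,0,0,0,0.03],[0,0.015,0,0,0,0,0.03],[0,0,0,0,0,0,0.03],[0,0,0,0,0,0,0.03]]';python3 look.py scene k4 240 180 440 340 4
```

```text
time_s: 12.55
tool_pos: [0.6117, 0.0468, 0.0811]
orientation: [-90.0, 0.0, -0.0]
wrist_force: [0.2, -0.3, -0.5]
gripper_width: 0.0388
[0.6122 0.047  0.0818] [  3.3  36.5  99.8  -0.   43.6 -86.7]
```

View pics/k4.png

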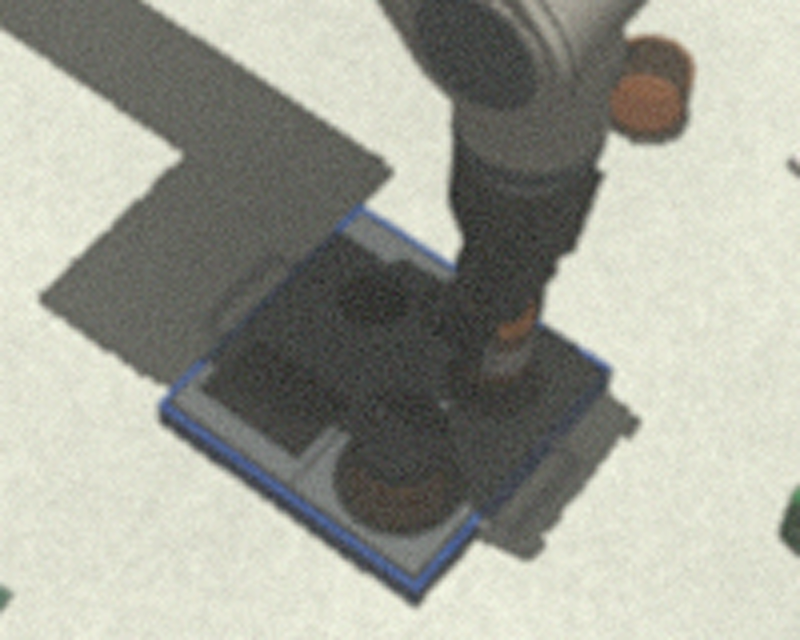

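The bottle is held upright over its recess (crop (508,340)); the jar is seated at (400,480).

```bash
python3 -m handwheel '[[0,0.008,0,0,0,0,0.03],[0,0.008,0,0,0,0,0.03],[0,0.005,0,0,0,0,0.03],[0,0.003,0,0,0,0,0.03],[0,0.002,0,0,0,0,0.03],[0,0.001,0,0,0,0,0.03],[0,0,0,0,0,0,0.03]]'
```

```text
time_s: 13.3
tool_pos: [0.6117, 0.0472, 0.0543]
orientation: [-90.0, -0.0, 0.0]
wrist_force: [-0.4, -0.1, -1.6]
gripper_width: 0.0389
```

```bash
python3 -m handwheel '[[0,0.001,0,0,0,0,0.03],[0,0,0,0,0,0,0.03]]'; python3 -m handwheel '[[0,0.001,0,0,0,0,0.03],[0,0,0,0,0,0,0.03]]'
```

```text
time_s: 13.5
tool_pos: [0.6119, 0.0472, 0.0541]
orientation: [-90.0, -0.0, 0.0]
wrist_force: [-1.5, -0.5, 5.2]
gripper_width: 0.0388
time_s: 13.7
tool_pos: [0.612, 0.0473, 0.0541]
orientation: [-90.0, -0.0, 0.0]
wrist_force: [-3.6, -0.9, 14.0]
gripper_width: 0.0388
```

Contact is firm. Back off 1 mm, release and rise.

```bash
python3 -m handwheel '[[0,-0.001,0,0,0,0,0.03],[0,0,0,0,0,0,0.042],[0,0,0,0,0,0,0.05],[0,0,0,0,0,0,0.06],[0,0,0,0,0,0,0.06],[0,-0.01,0,0,0,0,0.06],[0,-0.025,0,0,0,0,0.06],[0,-0.03,0,0,0,0,0.06]]'
```

```text
time_s: 14.5
tool_pos: [0.6108, 0.0471, 0.1185]
orientation: [-90.0, 0.1, 0.0]
wrist_force: [1.0, 0.4, 0.1]
gripper_width: 0.0601
```

```bash
python3 -m handwheel '[[-0.015,-0.015,-0.02,0,0,0,0.055],[-0.025,-0.01,-0.032,0,0,0,0.055],[-0.03,0,-0.039,0,0,0,0.055],[-0.03,0,-0.039,0,0,0,0.055],[-0.03,0,-0.039,0,0,0,0.055],[-0.03,0,-0.039,0,0,0,0.055],[-0.03,0,-0.039,0,0,0,0.055],[-0.025,0,-0.032,0,0,0,0.055]]'; python3 -m handwheel '[[-0.02,0,-0.025,0,0,0,0.055],[-0.009,0,-0.012,0,0,0,0.055],[0,0,0,0,0,0,0.055],[0,0.015,0,0,0,0,0.055],[0,0.02,0,0,0,0,0.055],[0,0,0,0,0,0,0.055],[0,0,0,0,0,0,0.055]]';python3 look.py scene v1 110 240 310 390 4; python3 look.py top v2 240 130 500 330 3
```

```text
time_s: 15.3
tool_pos: [0.3952, -0.2335, 0.1441]
orientation: [-90.0, -0.0, -0.0]
wrist_force: [0.9, -0.3, -0.4]
gripper_width: 0.0549
time_s: 16.0
tool_pos: [0.368, -0.2683, 0.1086]
orientation: [-90.0, 0.0, 0.1]
wrist_force: [0.9, -0.6, 0.3]
gripper_width: 0.0549
[ 0.3683 -0.2686  0.1089] [ -37.6   24.4  119.5    0.    36.1 -127.7]
[ 0.3684 -0.2688  0.1091] [ -37.6   24.4  119.5    0.    36.1 -127.7]
```

View pics/v1.png

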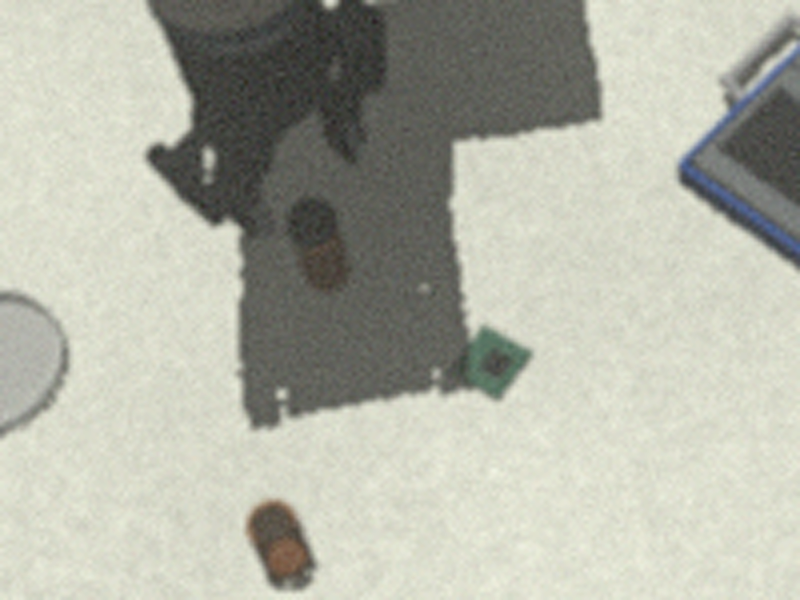

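View pics/v2.png

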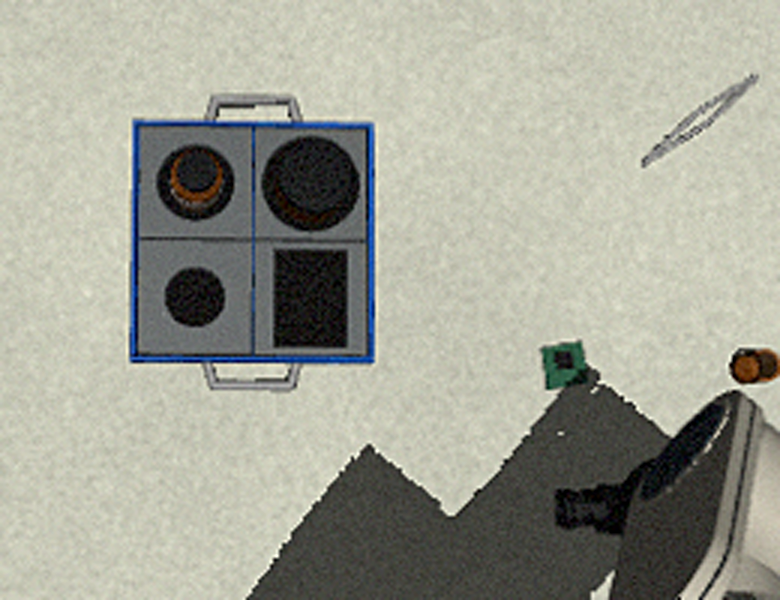

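The bottle stands in its recess (crop (195,180)), and the gripper is over the vial (scene crop (320,230)). Descend.

```bash
python3 -m handwheel '[[0,0.015,0,0,0,0,0.055],[0,0.02,0,0,0,0,0.055],[0,0.014,0,0,0,0,0.055],[0,0.009,0,0,0,0,0.055],[0,0.005,0,0,0,0,0.055],[0,0,0,0,0,0,0.055],[0,0,0,0,0,0,0.055]]'; python3 look.py scene v3 110 240 310 390 4
```

```text
time_s: 16.8
tool_pos: [0.368, -0.2691, 0.0458]
orientation: [-90.0, -0.0, 0.0]
wrist_force: [0.4, 0.5, 1.3]
gripper_width: 0.0548
[ 0.3681 -0.2691  0.0459] [ -37.7   32.   120.3   -0.    27.7 -127.7]
```

View pics/v3.png

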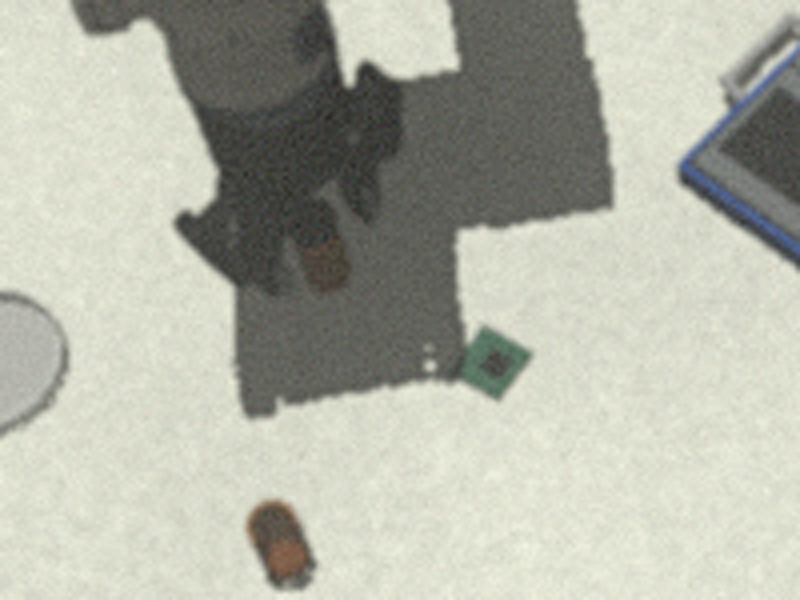

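The vial (320,245) stands between the fingertips (265,280) and (365,200). Closing gently.

```bash
python3 -m handwheel '[[0,0,0,0,0,0,0.045],[0,0,0,0,0,0,0.035],[0,0,0,0,0,0,0.025],[0,0,0,0,0,0,0.018],[0,0,0,0,0,0,0.018],[0,0,0,0,0,0,0.018],[0,0,0,0,0,0,0.018]]' 30
```

```text
time_s: 17.55
tool_pos: [0.3678, -0.269, 0.0457]
orientation: [-90.0, -0.0, 0.0]
wrist_force: [0.1, 0.6, 5.6]
gripper_width: 0.0249
```

```bash
python3 -m handwheel '[[0,-0.008,0,0,0,0,0.018],[0,-0.015,0,0,0,0,0.018],[0,-0.025,0,0,0,0,0.018],[0,-0.025,0,0,0,0,0.018],[0,-0.025,0,0,0,0,0.018],[0,-0.012,0,0,0,0,0.018],[0.009,0,0.018,0,0,0,0.018],[0.015,0,0.03,0,0,0,0.018]]'
```

```text
time_s: 18.35
tool_pos: [0.3918, -0.2214, 0.1559]
orientation: [-90.1, -0.1, -0.1]
wrist_force: [0.6, 1.0, -0.9]
gripper_width: 0.0253
```

```bash
python3 -m handwheel '[[0.02,0,0.04,0,0,0,0.018],[0.02,0,0.04,0,0,0,0.018],[0.02,0,0.04,0,0,0,0.018],[0.02,0,0.04,0,0,0,0.018],[0.02,0,0.04,0,0,0,0.018],[0.017,0,0.035,0,0,0,0.018],[0.009,0,0.022,0,0,0,0.018],[0.004,0,0.0095,0,0,0,0.018]]';python3 -m handwheel '[[0,0,0,0,0,0,0.018],[0,0,0,0,0,0,0.018],[0,0.015,0,0,0,0,0.018],[0,0.025,0,0,0,0,0.018],[0,0.025,0,0,0,0,0.018],[0,0.008,0,0,0,0,0.018],[0,0,0,0,0,0,0.018],[0,0,0,0,0,0,0.018]]';python3 look.py scene v4 240 180 440 340 4
```

```text
time_s: 19.15
tool_pos: [0.5221, 0.0477, 0.155]
orientation: [-90.0, 0.0, 0.2]
wrist_force: [0.3, -0.1, -0.3]
gripper_width: 0.025
time_s: 19.95
tool_pos: [0.5219, 0.0451, 0.0829]
orientation: [-90.0, -0.0, -0.0]
wrist_force: [-0.6, 0.2, -0.1]
gripper_width: 0.0253
[0.5223 0.0453 0.0833] [  3.7  31.1 111.5  -0.   37.3 -86.3]
```

View pics/v4.png

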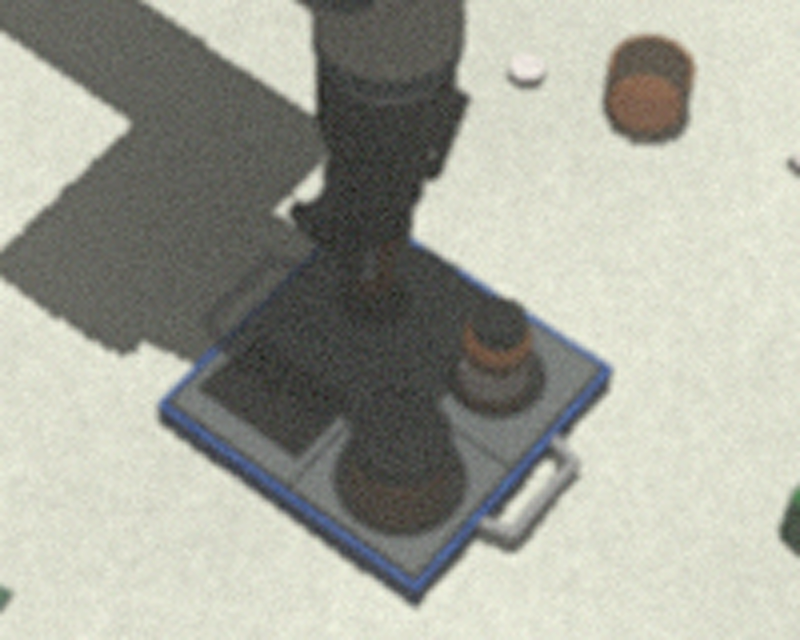

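The vial hangs over its recess (crop (378,275)); the bottle (495,355) and jar (400,480) are upright.

```bash
python3 -m handwheel '[[0,0.009,0,0,0,0,0.018],[0,0.008,0,0,0,0,0.018],[0,0.005,0,0,0,0,0.018],[0,0.003,0,0,0,0,0.018],[0,0.002,0,0,0,0,0.018],[0,0,0,0,0,0,0.018],[0,0,0,0,0,0,0.018]]'; python3 -m handwheel '[[0,0.001,0,0,0,0,0.018],[0,0,0,0,0,0,0.018]]'
```

```text
time_s: 20.7
tool_pos: [0.5214, 0.0457, 0.0557]
orientation: [-90.0, 0.0, 0.0]
wrist_force: [-2.1, 0.5, 7.2]
gripper_width: 0.0254
time_s: 20.9
tool_pos: [0.5215, 0.0457, 0.0556]
orientation: [-90.0, 0.0, 0.0]
wrist_force: [-5.9, -0.4, 18.2]
gripper_width: 0.0254
```

```bash
python3 -m handwheel '[[0,-0.0015,0,0,0,0,0.018],[0,0,0,0,0,0,0.027],[0,0,0,0,0,0,0.035],[0,0,0,0,0,0,0.045],[0,0,0,0,0,0,0.045],[0,-0.012,0,0,0,0,0.045],[0,-0.025,0,0,0,0,0.045],[0,-0.035,0,0,0,0,0.045]]'
```

```text
time_s: 21.7
tool_pos: [0.5205, 0.0456, 0.128]
orientation: [-90.0, 0.2, 0.0]
wrist_force: [1.2, -0.3, -0.3]
gripper_width: 0.045
```

```bash
python3 -m handwheel '[[-0.004,-0.015,0.02,0,0,0,0.065],[-0.007,-0.015,0.04,0,0,0,0.065],[-0.008,0,0.045,0,0,0,0.065],[-0.009,0,0.045,0,0,0,0.065],[-0.009,0,0.045,0,0,0,0.065],[-0.009,0,0.045,0,0,0,0.065],[-0.009,0,0.045,0,0,0,0.065],[-0.007,0,0.04,0,0,0,0.065]]'; python3 -m handwheel '[[-0.002,0,0.0235,0,0,0,0.065],[0,0,0,0,0.143,0,0.065],[0,0,0,0,0.143,0,0.065],[0,0,0,0,0.143,0,0.065],[0,0,0,0,0.143,0,0.065],[0,0,0,0,0.143,0,0.065],[0,0,0,0,0.143,0,0.065],[0,0,0,0,0.143,0,0.065]]'; python3 -m handwheel '[[0,0,0,0,0,0,0.065],[0,0,0,0,0,0,0.065]]'
```

```text
time_s: 22.5
tool_pos: [0.4588, 0.3729, 0.1588]
orientation: [-90.0, -0.0, 0.1]
wrist_force: [1.4, -0.6, 0.4]
gripper_width: 0.065
time_s: 23.3
tool_pos: [0.4575, 0.3941, 0.1586]
orientation: [-90.0, 0.0, -57.7]
wrist_force: [0.0, -0.3, -0.1]
gripper_width: 0.0648
time_s: 23.5
tool_pos: [0.4576, 0.3942, 0.1584]
orientation: [-90.0, 0.0, -57.1]
wrist_force: [0.0, -0.9, -0.5]
gripper_width: 0.0651
```

```bash
python3 look.py scene c1 330 80 450 220 4; python3 look.py top c2 110 130 370 330 3
```

```text
[0.4576 0.3942 0.1582] [39.6 29.4 99.7  0.  50.9  6.8]
[0.4575 0.3942 0.1581] [39.6 29.4 99.7  0.  50.9  6.8]
```

View pics/c1.png

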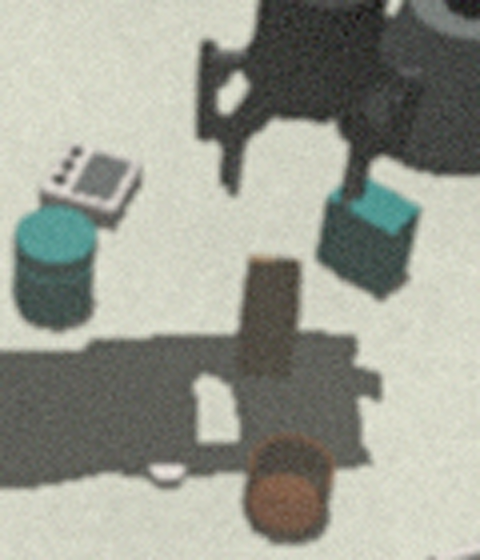

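View pics/c2.png

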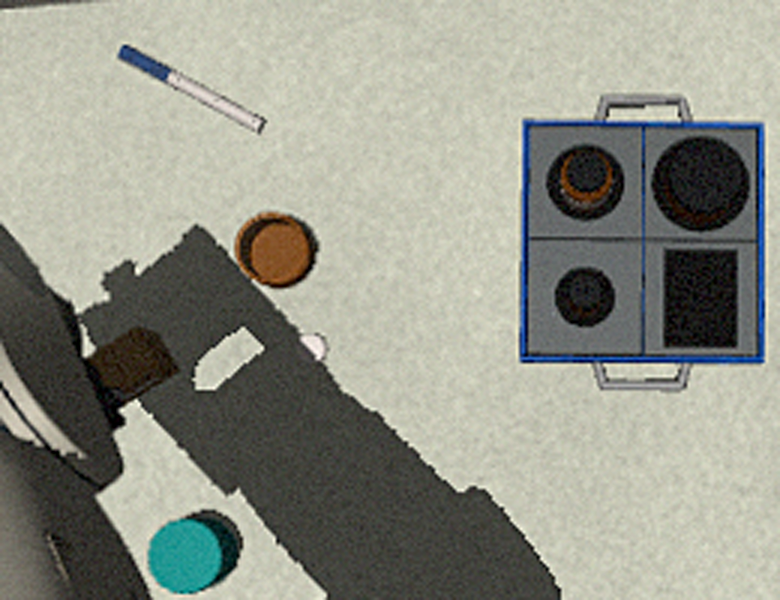

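The vial stands in its recess (top crop (585,297)), and the gripper is aligned above the carton (scene crop (272,315)). Descend.

```bash
python3 -m handwheel '[[0,0.018,0,0,0,0,0.065],[0,0.03,0,0,0,0,0.065],[0,0.025,0,0,0,0,0.065],[0,0.02,0,0,0,0,0.065],[0,0.012,0,0,0,0,0.065],[0,0.007,0,0,0,0,0.065],[0,0,0,0,0,0,0.065],[0,0,0,0,0,0,0.065]]'; python3 look.py scene c3 330 80 450 220 4
```

```text
time_s: 24.4
tool_pos: [0.458, 0.3945, 0.0465]
orientation: [-89.9, 0.0, -57.3]
wrist_force: [0.0, 0.1, 0.0]
gripper_width: 0.0649
[0.4581 0.3946 0.0468] [ 39.6  39.1 101.4  -0.   39.4   6.9]
```

View pics/c3.png

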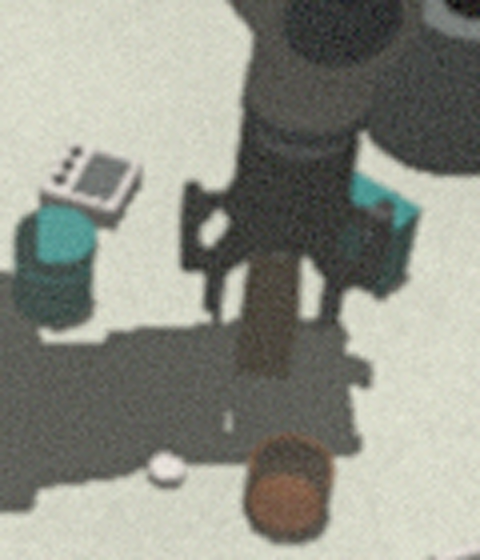

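The carton sits centred between the fingertips, (212,310) and (330,310). Close and lift.

```bash
python3 -m handwheel '[[0,0,0,0,0,0,0.055],[0,0,0,0,0,0,0.045],[0,0,0,0,0,0,0.035],[0,0,0,0,0,0,0.028],[0,0,0,0,0,0,0.028],[0,0,0,0,0,0,0.028],[0,0,0,0,0,0,0.028]]' 30
```

```text
time_s: 25.15
tool_pos: [0.4579, 0.3944, 0.0465]
orientation: [-90.0, 0.0, -57.3]
wrist_force: [-0.3, -1.0, 6.5]
gripper_width: 0.0354
```

```bash
python3 -m handwheel '[[0,-0.008,0,0,0,0,0.028],[0,-0.015,0,0,0,0,0.028],[0,-0.025,0,0,0,0,0.028],[0,-0.03,0,0,0,0,0.028],[0,-0.025,0,0,0,0,0.028],[0,-0.012,0,0,0,0,0.028],[0,0,0,0,0,0,0.028]]'
```

```text
time_s: 25.85
tool_pos: [0.4584, 0.3949, 0.1632]
orientation: [-89.8, 0.0, -57.3]
wrist_force: [0.8, 1.3, 0.2]
gripper_width: 0.0356
```

```bash
python3 -m handwheel '[[0,0,0,0,-0.146,0,0.028],[0,0,0,0,-0.146,0,0.028],[0,0,0,0,-0.146,0,0.028],[0,0,0,0,-0.146,0,0.028],[0,0,0,0,-0.146,0,0.028],[0,0,0,0,-0.146,0,0.028],[0,0,0,0,-0.146,0,0.028],[0.003,0,-0.02,0,0,0,0.028]]'; python3 -m handwheel '[[0.005,0,-0.04,0,0,0,0.028],[0.006,0,-0.045,0,0,0,0.028],[0.006,0,-0.045,0,0,0,0.028],[0.006,0,-0.045,0,0,0,0.028],[0.006,0,-0.045,0,0,0,0.028],[0.006,0,-0.045,0,0,0,0.028],[0.006,0,-0.045,0,0,0,0.028],[0.005,0,-0.045,0,0,0,0.028]]';python3 -m handwheel '[[0.004,0,-0.035,0,0,0,0.028],[0.002,0,-0.02,0,0,0,0.028],[0,0,-0.01,0,0,0,0.028],[0,0,0,0,0,0,0.028],[0,0,0,0,0,0,0.028]]'; python3 look.py scene c4 240 160 440 320 4
```

```text
time_s: 26.65
tool_pos: [0.4604, 0.3749, 0.1595]
orientation: [-90.0, 0.1, 1.5]
wrist_force: [0.2, -0.4, -0.7]
gripper_width: 0.0355
time_s: 27.45
tool_pos: [0.5134, 0.0177, 0.16]
orientation: [-90.0, 0.1, 1.0]
wrist_force: [0.4, 0.4, 0.2]
gripper_width: 0.0355
time_s: 27.95
tool_pos: [0.5212, -0.0442, 0.1604]
orientation: [-90.0, 0.1, 1.2]
wrist_force: [0.5, 0.2, -0.0]
gripper_width: 0.0356
[ 0.5213 -0.0438  0.1605] [ -6.1  23.5 109.9   0.   46.7 -97.3]
```

View pics/c4.png

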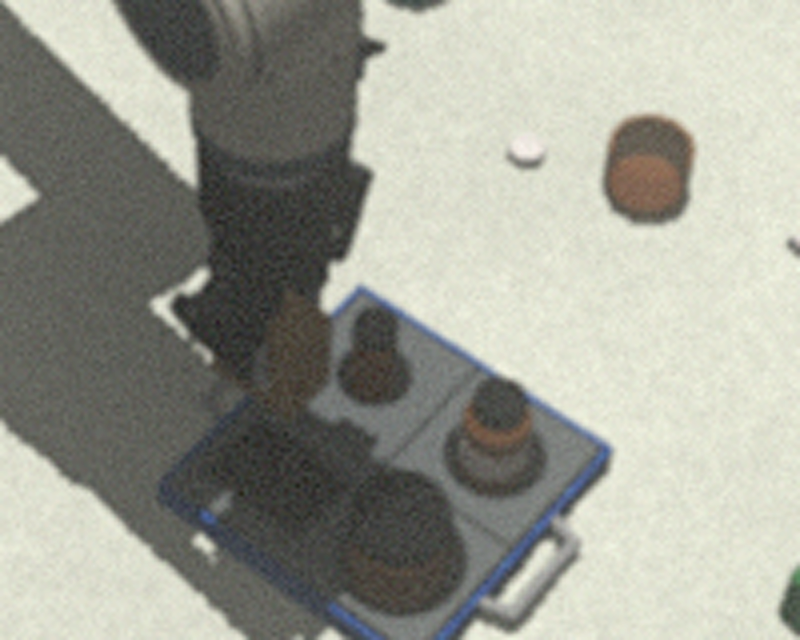

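The carton is held upright above its recess (crop (295,350)), and the three packed items are upright. Lower.

```bash
python3 -m handwheel '[[0.0015,0.015,0,0,0,0,0.028],[0,0.025,0,0,0,0,0.028],[0,0.025,0,0,0,0,0.028],[0,0.015,0,0,0,0,0.028],[0,0,0,0,0,0,0.028],[0,0,0,0,0,0,0.028]]';python3 look.py scene c5 240 160 440 320 4
```

```text
time_s: 28.6
tool_pos: [0.5233, -0.0436, 0.0809]
orientation: [-90.0, 0.0, 1.3]
wrist_force: [-0.7, 0.6, 0.4]
gripper_width: 0.0359
[ 0.5238 -0.0439  0.0815] [ -6.1  31.4 111.3   0.   37.2 -97.4]
```

View pics/c5.png

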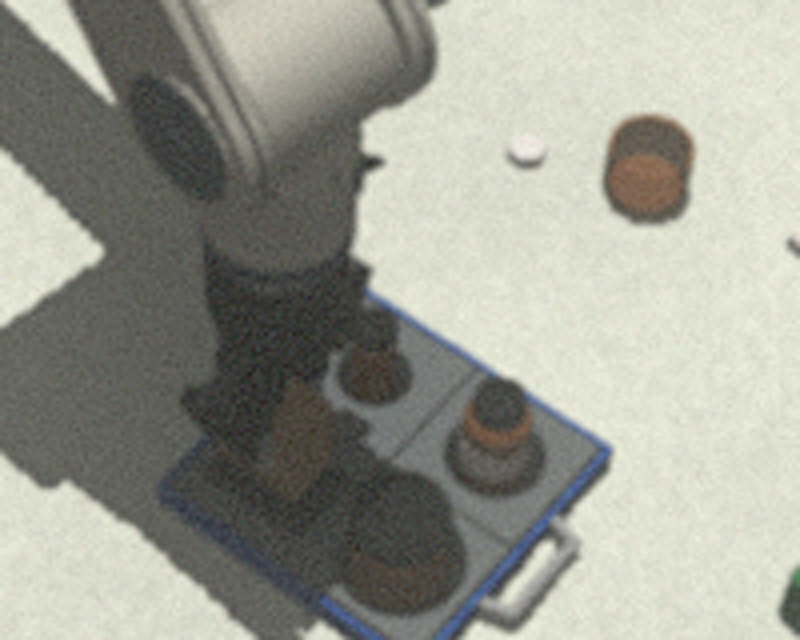

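The carton is just above its recess (crop (297,440)) and aligned with the tray.

```bash
python3 -m handwheel '[[0,0.008,0,0,0,0,0.028],[0,0.007,0,0,0,0,0.028],[0,0.004,0,0,0,0,0.028],[0,0.003,0,0,0,0,0.028],[0,0.002,0,0,0,0,0.028],[0,0,0,0,0,0,0.028],[0,0,0,0,0,0,0.028]]'; python3 -m handwheel '[[0,0.001,0,0,0,0,0.028],[0,0,0,0,0,0,0.028]]'
```

```text
time_s: 29.35
tool_pos: [0.5234, -0.0446, 0.0568]
orientation: [-90.0, -0.0, 1.2]
wrist_force: [0.3, 0.1, -1.5]
gripper_width: 0.0359
time_s: 29.55
tool_pos: [0.5235, -0.0446, 0.0564]
orientation: [-90.0, -0.0, 1.2]
wrist_force: [-1.6, 0.9, 6.7]
gripper_width: 0.0352
```

Contact. Release and rise clear, then back out for a final look.

```bash
python3 -m handwheel '[[0,0,0,0,0,0,0.038],[0,0,0,0,0,0,0.045],[0,0,0,0,0,0,0.055],[0,0,0,0,0,0,0.055],[0,-0.012,0,0,0,0,0.055],[0,-0.03,0,0,0,0,0.055],[0,-0.045,0,0,0,0,0.055],[0,-0.045,0,0,0,0,0.055]]'; python3 -m handwheel '[[-0.01,0,0.04,0,0,0,0.055],[-0.01,0,0.045,0,0,0,0.055],[-0.01,0,0.045,0,0,0,0.055],[-0.01,0,0.045,0,0,0,0.055],[-0.01,0,0.045,0,0,0,0.055],[-0.01,0,0.04,0,0,0,0.055],[0,0,0.02,0,0,0,0.055],[0,0,0,0,0,0,0.055]]'; python3 look.py scene f1 200 120 440 330 3; python3 look.py top f2 110 130 510 330 2
cp f2.pkl top.pkl; cp f1.pkl scene.pkl; python3 m.py
python3 - <<'E'
from h import *
for n in("top","scene"):
    c=pickle.load(open(n+".pkl","rb"));P=cloud(c)
    for nm,x,y,r in(("jar",.613,-.0425,.04),("bottle",.612,.047,.04),("vial",.522,.0455,.04),("carton",.523,-.044,.044)):
        m=(abs(P[...,0]-x)<r)&(abs(P[...,1]-y)<r)&(P[...,2]>.055)&(P[...,2]<.1)
        q=P[m];print(n,nm,m.sum(),q[:,:2].mean(0).round(4)-[x,y] if m.sum() else 0,"top %.4f"%np.median(np.sort(q[:,2])[-80:]) if m.sum() else 0,cv2.minAreaRect(q[q[:,2]>.063][:,:2].astype(np.float32)))
E
```

```text
time_s: 30.35
tool_pos: [0.5228, -0.0445, 0.1896]
orientation: [-90.0, 0.1, 1.2]
wrist_force: [1.7, 0.3, -0.4]
gripper_width: 0.0548
time_s: 31.15
tool_pos: [0.4573, 0.2366, 0.1888]
orientation: [-89.9, -0.1, 1.4]
wrist_force: [-0.8, -0.5, 1.8]
gripper_width: 0.055
[0.4573 0.2351 0.1885] [ 25.9  20.2 110.2  -0.   49.6 -65.5]
[0.4573 0.2341 0.1883] [ 25.8  20.2 110.2  -0.   49.6 -65.5]
top table plane [ 5.99512122e-04  9.50420742e-05 -4.07617281e-04]
8 [332 176  26  27 538] zt 0.073 ctr [ 0.611 -0.042] mean [ 0.611 -0.042] ext [0.055 0.056] [17. 16. 17.]
9 [297 180  17  19 271] zt 0.082 ctr [0.61  0.048] mean [0.61  0.048] ext [0.029 0.027] [33. 23. 16.]
12 [336 216  18  26 447] zt 0.073 ctr [ 0.521 -0.044] mean [ 0.52  -0.044] ext [0.055 0.037] [87. 67. 42.]
13 [299 221  12  13 124] zt 0.075 ctr [0.521 0.046] mean [0.521 0.046] ext [0.025 0.025] [19. 18. 18.]
14 [103 236  11  26 217] zt 0.063 ctr [0.462 0.494] mean [0.463 0.494] ext [0.055 0.011] [27. 62. 59.]
16 [487 246  13  12  91] zt 0.050 ctr [ 0.479 -0.397] mean [ 0.479 -0.396] ext [0.024 0.025] [59. 36. 16.]
scene table plane 
[... 1383 characters left out ...]
848, -0.04419901221990585), (0.05447947606444359, 0.0365104004740715), 1.8929885625839233)
scene jar 515 [ 0.0013 -0.002 ] top 0.0738 ((0.6125333309173584, -0.04144082963466644), (0.054885562509298325, 0.05600893124938011), 39.17831802368164)
scene bottle 254 [ 0.0012 -0.004 ] top 0.0815 ((0.611539363861084, 0.046370089054107666), (0.033427201211452484, 0.03556516394019127), 59.934566497802734)
scene vial 125 [ 0.0009 -0.0012] top 0.0728 ((0.520618200302124, 0.04611201584339142), (0.0253811776638031, 0.026636702939867973), 87.28692626953125)
scene carton 429 [ 0.001  -0.0025] top 0.0736 ((0.5212124586105347, -0.0438995324075222), (0.05828288942575455, 0.03814839944243431), 1.766026496887207)
```

View pics/f1.png

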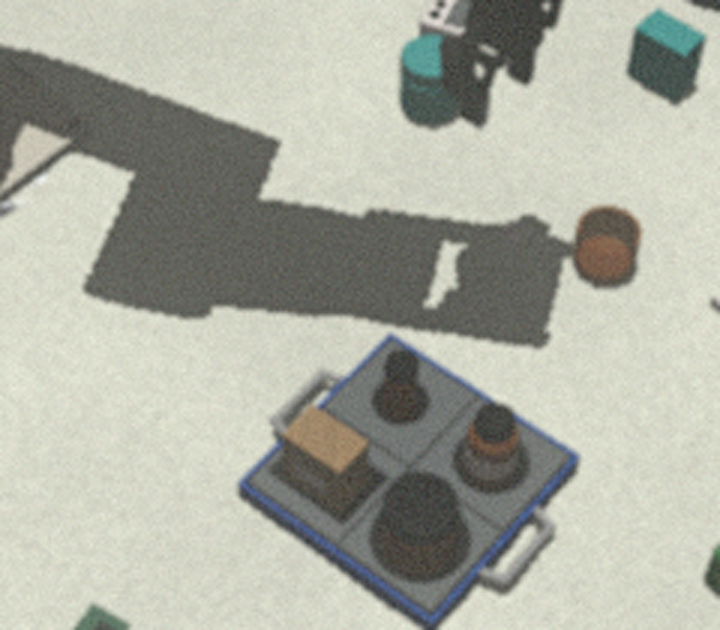

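View pics/f2.png

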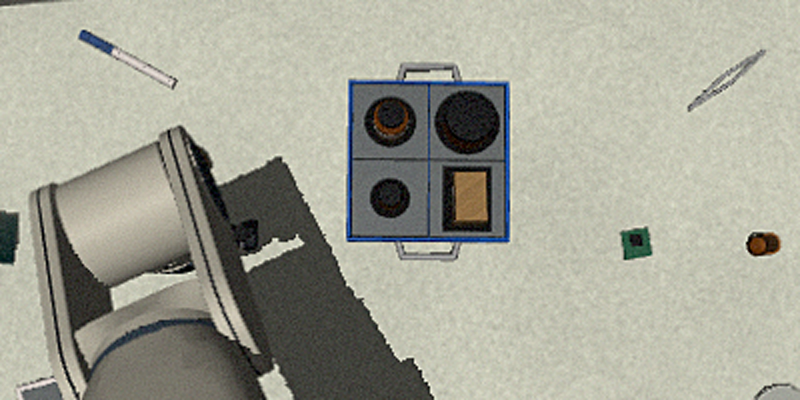

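All four items stand upright in their own recesses. The tops measure 10 mm higher than at the start, which matches the recess floor height. The open jar and open vial have not moved.

```bash
python3 -m handwheel '[[0,0,0,0,0,0,0.055],[0,0,0,0,0,0,0.055],[0,0,0,0,0,0,0.055]]'; python3 -c "
from bench import env
print(env.sign_off())"
```

```text
time_s: 31.55
tool_pos: [0.4577, 0.2332, 0.1879]
orientation: [-90.0, 0.0, 1.1]
wrist_force: [0.6, -0.7, 0.5]
gripper_width: 0.0551
the job is handed in; nothing more can be done
None
```

The tray is packed. I placed the capped jar, bottle, vial and carton in that order, lowering each until the wrist force showed light contact before opening the gripper. I handed the job in at about 31.5 s.

- **Placement:** in both camera views all four stand upright, within about 2–4 mm of their recess centres. The carton's long side is along the recess's long side, within about 1°.
- **Height:** their tops read 10 mm higher than on the table (within about 1 mm), which matches resting on the recess floor. Absolute heights read 2–3 mm too high, as they did before I moved anything.
- **Look-alikes:** the open jar and open vial are within about 1 mm of where they started.
- **Force:** the highest reading I saw was about 19 N, briefly, when the vial touched down. I only read the force at the end of each move.
- **Disagreements:** the two views differed by 1–4 mm on some positions. The scene-view tray measurement failed early on, so the recess positions came from the top view alone. In the final top view the arm hid the open jar, so its position comes from the scene view only.

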